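# Stop the parts feeder and empty its tray

### The arm

A 6-joint arm with a two-finger parallel gripper is mounted at the origin on the work surface. World frame = base frame: x ahead of the robot, y to its left, z up, the work surface at z = 0. Lengths are in m, angles in degrees, forces in N, time in s.
With the tool pointing down it reaches from about 0.4 to 0.825 m from the base axis. Payload 7 kg.
Tool frame: the origin (TCP) lies on the centre line of the jaws, within the pads' length; the fingertips stand 19 mm ahead of it and the grasp point (between the pads) is the TCP; z points along the fingers, y is the line along which they close (so a half turn about z gives the same grasp; the last joint's range is limited). The gripper opens to 88 mm and grips with 3 to 60 N. Pads are 19 mm wide; open, the fingers measure 130 mm over their backs; the gripper's body (78 mm by 193 mm) begins 47 mm behind the grasp point.
Start: joints at [89.33, 20.546, 0.682, 0, -70.136, -16.507], TCP at [0.199, 0.645, 0.246] pointing down, gripper open.
Joint ranges: [-176.03, 176.03], [-82.01, 121.73], [-58.28, 71.71], [-173.87, 95.51], [-174.79, -0.11], [-173.66, 173.66]. Speed limits (degrees/s): [136.94, 136.94, 172.46, 180, 180, 180].

### API

Orientations are given as [roll, pitch, yaw] about the fixed x, y, z axes, in that order (R = Rz(yaw) Ry(pitch) Rx(roll)).
In Python, from plant import ctrl gives the robot as it stands.
- The arm moves only by the tool move_arm, never from a script. Its argument "motion" is a list of rows, each a list of 3 entries, a list of its own where there are three numbers: the shift along the tool's x, y, z in mm, then the turn, a rotation vector about the tool's x, y, z in degrees, then the closure, from 0 (fully open) to 1 (shut). A call has 1 to 10 rows; each row is the pose to reach, as a shift and turn from the pose commanded when the call began, along the tool's axes at that moment; what a row does not reach only later rows make up. A row lasts 1/12 s, in which the tool goes at most 41.7 mm and 7.16 degrees, less where a joint would pass 70% of its speed; a pose out of reach is approached as far as the arm can. A call with a gripper value outside its range is refused whole. The fingers move at their own pace and stop on an object; the grip force is fixed at half the most. Time passes only in rows, so rows that repeat a pose let the fingers close. It gives the time, the measured TCP pose, the force, the opening and the grip force at its end, in the units of the state.
- ctrl.get_obs(): the state, without advancing time (a new reading comes with each control period).
- ctrl.snapshot(name): name is "scene" or "top" or "wrist"; returns a dict with "color" (420x560x3 uint8, blue, green, red), "camera_matrix" (3x3 intrinsics, pixels), "cam_to_world" (4x4, takes a point from camera to world coordinates). Camera axes: x right, y up, looking along -z (the intrinsics and any distortion apply to the point x, -y, -z); pixel columns grow to the right and rows downward; lengths in m; the calibration is good to about 2 mm. The wrist camera is an equidistant fisheye: a pixel r from the principal point sees the ray r / f radians off the axis. A picture is of the moment at which its call begins. There is no depth.
- ctrl.close_job(): hands the job in; it is judged then, once.
The state is a dict: "clock": time; "joint_pos": joint angles; "qvel": joint speeds; "tau": joint torques, N m; "tool_pos": TCP position; "orientation": TCP orientation; "force": force on the tool from outside, world axes, zero at the start; "moment": the same for the moment, N m; "opening": finger opening in m; "gripper_force": force on a finger pad.
Only numpy, scipy, OpenCV 4.12 (cv2) and the standard library are available. Lean on these libraries where they do the work, as an engineer would, in place of code of your own. Each camera call takes 0.05 s, during which the arm holds its last target. There are 200 camera calls.

### The job

Shut down the small vibrating feeder: first turn the knob on its sloping controller anticlockwise all the way to its off stop, and only then lift the handle end of the feeder tray so that all five brass nuts slide off into the bin. Then lower the tray back down level, not letting it drop, let go, and leave the other things on the bench where they are.

Things in the scene. Friction and masses are not known exactly. Their poses are not given: they have to be found in the camera images.
- knob (a joint): Drive knob of the controller, rad. 0 = off, the anticlockwise end stop (seen looking at the panel); it grows clockwise to 4.7, the other stop. It has light constant friction (about 0.05 N m), no spring, and stays where it is left.
- knob_grip (a point): Grip point on the knob's axis, 7 mm under the bar's top. Black knob: flange 44 mm wide, 8 mm thick, with a raised bar 42 long, 14 wide, 30 mm above the flange. The point is 23 mm above the flange, 37 mm above the panel. z: out of the panel along the axis; x: along the bar; y: across it; turns with the knob. White line on its -x half: at off it points down the slope to the long tick.
- controller: Grey controller box fixed on the bench, 130 mm wide, 130 mm deep, 107 mm high at the back. Its front panel rises away from the robot at 35 degrees, so the knob's axis leans 35 degrees from vertical, towards the box's -x (its front). Origin on the bench under the knob. It may stand left or right of the feeder.
- feeder: Grey base of the small vibrating feeder, fixed on the bench, 120 x 130 mm and 58 mm high, carrying the tray. Origin on the bench under its middle; x points from the tray's handle towards the bin.
- tray (a joint): Tilt of the tray about its hinge, rad. 0 = level, its lower stop; grows as the handle is lifted, to 1.15. No spring: released, it falls back to 0. Tray about 0.4 kg; about 3 N lifts the handle. The nuts start to slide at 25 to 38 degrees; 50 degrees empties it.
- tray_handle (a point): Middle of the tray's handle: round steel bar 10 mm thick, 90 mm between its two end arms, level and parallel to the hinge (along the point's y), 45 mm out from the tray's near wall, 84 mm above the bench with the tray level; free space below it. x: along the tray floor to the lip; z: normal to the floor; tips with the tray.
- tray_hinge (a point): Middle of the hinge axis (the point's y), 70 mm above the bench; the handle bar is 190 mm from it along the tray floor and 14 mm higher. Aluminium tray 155 x 140 mm, floor 4 mm thick with its top 2 mm above the axis, walls rising 24 mm above the floor on the near side and both flanks, open at the far lip, 10 mm past the hinge, over the bin.
- bin: Open dark steel bin fixed below the tray's lip, 150 x 180 mm, 55 mm high, walls 4 mm. Origin: centre of its underside; x points away from the feeder.
- nut1: One of five equal brass hexagon nuts, 24 mm across the flats, 14 mm thick, about 45 g, lying flat and loose on the tray. Origin: centre of its underside, z up along its bore.
- nut2: One of five equal brass hexagon nuts, 24 mm across the flats, 14 mm thick, about 45 g, lying flat and loose on the tray. Origin: centre of its underside, z up along its bore.
- nut3: One of five equal brass hexagon nuts, 24 mm across the flats, 14 mm thick, about 45 g, lying flat and loose on the tray. Origin: centre of its underside, z up along its bore.
- nut4: One of five equal brass hexagon nuts, 24 mm across the flats, 14 mm thick, about 45 g, lying flat and loose on the tray. Origin: centre of its underside, z up along its bore.
- nut5: One of five equal brass hexagon nuts, 24 mm across the flats, 14 mm thick, about 45 g, lying flat and loose on the tray. Origin: centre of its underside, z up along its bore.
- screwdriver: Bystander: screwdriver, 170 mm long, 26 mm thick handle, lying on the bench. Origin under its middle, x towards the blade.
- jar: Bystander: small amber glass jar with a steel lid, 48 mm across, 60 mm high. Origin: centre of its underside.
- pinblock: Bystander: wooden block 90 x 60 x 35 mm with three steel pins standing 25 mm out of its top. Origin: centre of its underside.
- pulley: Bystander: small steel pulley lying flat, 56 mm across, 24 mm high. Origin: centre of its underside.

How it is judged (in metres and radians):
On the way, in this order (a step that is already met when the one before it is completed fails the run):
1. the knob is turned to its off stop (value of joint knob below 0.08 rad), for 0.2 s.
2. the tray is tipped up (value of joint tray above 0.4 rad), for 0.2 s.
3. all five nuts lie in the bin (x of nut1 in the frame of bin between -0.075 and 0.075 m and y of nut1 in the frame of bin between -0.09 and 0.09 m and z of each of nut1, nut2, nut3, nut4, nut5 in the frame of bin below 0.05 m and linear speed of each of nut1, nut2, nut3, nut4, nut5 below 0.02 m/s and x of nut2 in the frame of bin between -0.075 and 0.075 m and y of nut2 in the frame of bin between -0.09 and 0.09 m and x of nut3 in the frame of bin between -0.075 and 0.075 m and y of nut3 in the frame of bin between -0.09 and 0.09 m and x of nut4 in the frame of bin between -0.075 and 0.075 m and y of nut4 in the frame of bin between -0.09 and 0.09 m and x of nut5 in the frame of bin between -0.075 and 0.075 m and y of nut5 in the frame of bin between -0.09 and 0.09 m), for 0.2 s.
At the end, for the whole second after the job is handed in: The knob is within 0.08 rad of its off stop, the tray is back down within 0.06 rad of level, and all five nuts lie at rest inside the bin, below its rim (all of step 3 and value of joint knob below 0.08 rad and value of joint tray below 0.06 rad); the robot touches nothing.
It fails at once if the tray is tipped (more than 0.15 rad) while the knob is not yet off (above 0.3 rad) (value of joint tray above 0.15 rad and value of joint knob above 0.3 rad).
It fails at once if the tray is let drop (falls faster than 3 rad/s) (velocity of joint tray below -3 rad/s).
It fails at once if another thing on the bench is moved more than 30 mm (distance of any of screwdriver, jar, pinblock, pulley from where it was at the start of the episode above 0.03 m).
It also fails if it takes over 72 s, if anything falls off the work surface, if the arm or the gripper's body presses on something with over 40 N, if the wrist force passes 120 N, or if a joint passes its speed limit or range.

## Working session

There is one attempt and no reset: what is moved stays moved. The work goes in short steps, Python scripts to look and compute and a tool call to move; the robot and the scene stay as the last step left them, time stands still between calls to the robot, and variables do not carry over. Pictures are saved under pics/ and viewed, at most 10 in all, crops included, and the job is handed in when it is done.

Besides the shell and the picture viewer there is one more tool, called by a JSON object that holds its "op" and its "data". move_arm: Moves the arm, as the interface text tells. Its arguments: {"type":"object","properties":{"motion":{"type":"array"}},"required":["motion"]}

```bash
mkdir -p pics; ls; python3 - <<'E'
from plant import ctrl
import cv2,numpy as np
for n in("scene","top"):
    s=ctrl.snapshot(n); cv2.imwrite(f"pics/{n}0.png",s["color"]); print(n,s["camera_matrix"].tolist(),np.round(s["cam_to_world"],4).tolist())
print(ctrl.get_obs())
E
```

```text
pics
scene [[506.03224785185927, 0.0, 283.9996794405319], [0.0, 506.03224785185927, 211.83197368709685], [0.0, 0.0, 1.0]] [[0.2456, -0.5952, 0.7651, 1.7326], [0.9693, 0.1428, -0.2, -0.3168], [0.0098, 0.7908, 0.612, 1.0154], [0.0, 0.0, 0.0, 1.0]]
top [[418.5745306722379, 0.0, 282.7135569635878], [0.0, 418.5745306722379, 215.023963708143], [0.0, 0.0, 1.0]] [[0.0194, 0.9886, -0.1493, 0.4085], [-0.9998, 0.0179, -0.011, 0.0034], [-0.0082, 0.1495, 0.9887, 1.469], [0.0, 0.0, 0.0, 1.0]]
{'clock': 0.1, 'joint_pos': array([ 8.93317020e+01,  2.05843953e+01,  6.38720167e-01, -1.72149219e-02,
       -7.01377200e+01, -1.65079077e+01]), 'qvel': array([ 0.0443553 , -0.11800321,  0.04016359,  0.05733641, -0.06426366,
       -0.03310431]), 'tau': array([-2.36485401e-03, -5.84164917e+01,  2.93753242e+01,  7.01558724e+00,
        1.01794774e-02, -6.20389278e-05]), 'tool_pos': array([0.19922918, 0.64448404, 0.24474885]), 'orientation': array([ 1.79915443e+02, -8.18147246e-03, -1.71820603e+01]), 'force': array([ 0.48763987, -0.01845108, -0.44943162]), 'moment': array([-0.02413481, -0.04901575,  0.03343802]), 'gripper_force': 0.0, 'opening': 0.08767263347627582}
```

View pics/scene0.png

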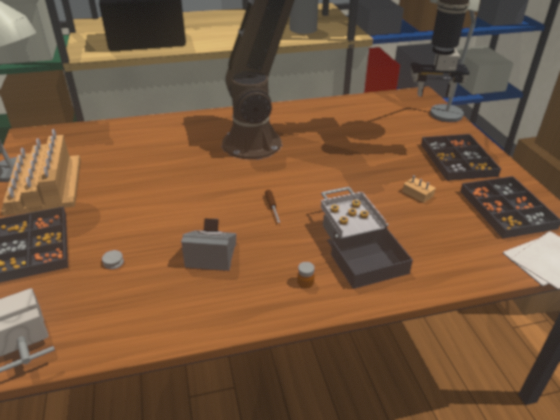

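View pics/top0.png

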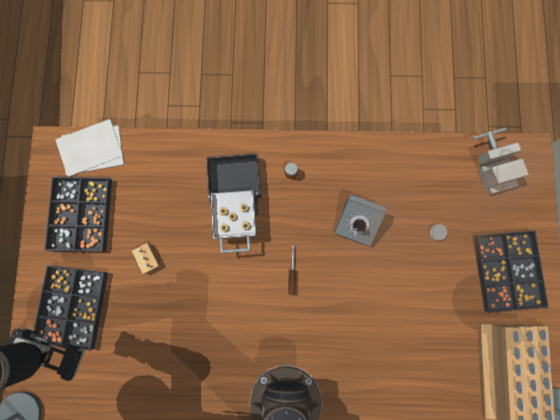

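The scene picture shows the feeder (tray 355,213; handle 338,193; bin 370,257) and the controller (210,248; knob 211,226). In the top view the feeder is at (235,215) with its handle at about (235,245), and the knob is at (360,226). I'll zoom in on both.

```bash
python3 - <<'E'
import cv2,numpy as np
t=cv2.imread("pics/top0.png");s=cv2.imread("pics/scene0.png")
def c(im,x,y,w,h,k): return cv2.resize(im[y:y+h,x:x+w],None,fx=k,fy=k,interpolation=cv2.INTER_CUBIC)
a=c(t,195,150,75,110,5); b=c(t,325,180,75,75,5); 
m=np.zeros((600,800,3),np.uint8); m[:550,:375]=a; m[:375,400:775]=b
d=c(s,175,210,75,65,3); m[380:575,400:625]=d
cv2.imwrite("pics/crop.png",m)
E
```

```text
(no output)
```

View pics/crop.png

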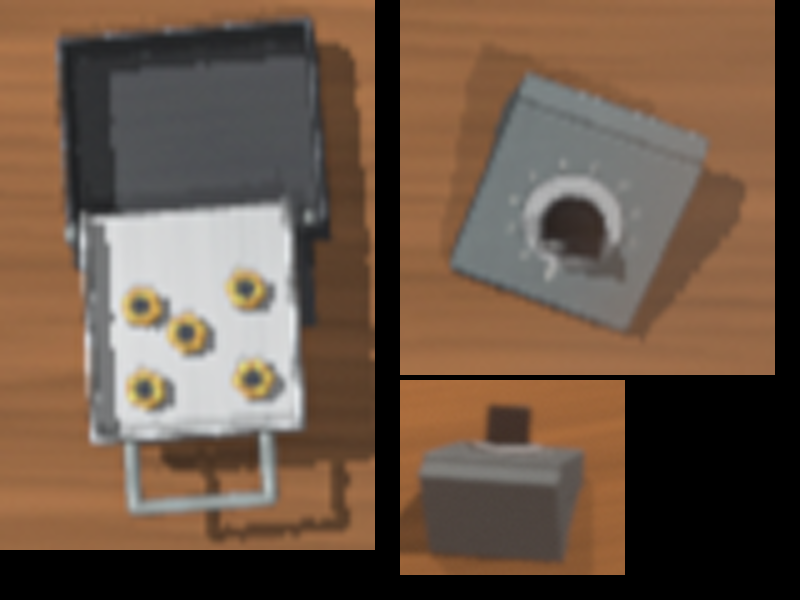

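```bash
cat > h.py <<'E'
import numpy as np,cv2
from plant import ctrl
from scipy.spatial.transform import Rotation as R
TK=np.array([[418.5745,0,282.7136],[0,418.5745,215.024],[0,0,1]])
TC=np.array([[0.0194,0.9886,-0.1493,0.4085],[-0.9998,0.0179,-0.011,0.0034],[-0.0082,0.1495,0.9887,1.469],[0,0,0,1]])
def ray(px,K,C,fish=False):
    d=np.array([(px[0]-K[0,2])/K[0,0],-(px[1]-K[1,2])/K[1,1]])
    if fish:
        r=np.hypot(*d); v=np.array([d[0]*np.sin(r)/max(r,1e-9),d[1]*np.sin(r)/max(r,1e-9),-np.cos(r)])
    else: v=np.array([d[0],d[1],-1])
    return C[:3,3],C[:3,:3]@v
def onz(px,z,K=TK,C=TC,fish=False):
    o,v=ray(px,K,C,fish); return o+v*(z-o[2])/v[2]
def proj(P,K,C,fish=False):
    p=np.linalg.inv(C)@np.r_[P,1]; x=np.array([p[0],-p[1]]); z=-p[2]; n=np.hypot(*x)
    f=x/n*np.arctan2(n,z) if fish else x/z
    return K[0,0]*f+K[:2,2]
def tool():
    o=ctrl.get_obs(); return o,R.from_euler('xyz',o['orientation'],degrees=True)
def rel(p,Rt):
    "shift mm and rotvec deg in current tool axes to reach position p, rotation Rt"
    o,Rc=tool(); return np.round(Rc.inv().apply(np.array(p)-o['tool_pos'])*1000,1),np.round((Rc.inv()*Rt).as_rotvec(degrees=True),2)
E
python3 - <<'E'
from h import *
f=lambda x,y:(195+x/5,150+y/5); g=lambda x,y:(325+(x-400)/5,180+y/5)
P=lambda n,p:print(n,np.round(p,4))
a,b=onz(f(132,508),.084),onz(f(272,498),.084);P('handle',a);P('',b);P('mid',(a+b)/2)
for q,z in[((95,438),.096),((300,428),.096),((85,212),.096),((287,205),.096)]:P('tray',onz(f(*q),z))
for q in[(62,38),(308,22),(325,235),(72,238)]:P('bin',onz(f(*q),.055))
for q,z in[((525,72),.107),((708,140),.107),((452,268),.03),((630,330),.03),((573,218),.065),((573,222),.1)]:P('ctl',onz(g(*q),z))
for n,q,z in[('jar',(291,170),.06),('sd',(293,270),.02),('pul',(438,232),.02),('blk',(146,258),.05)]:P(n,onz(q,z))
E
```

```text
handle [0.4917 0.2192 0.084 ]
 [0.5    0.1267 0.084 ]
mid [0.4958 0.173  0.084 ]
tray [0.5365 0.2436 0.096 ]
tray [0.5456 0.1087 0.096 ]
tray [0.6882 0.257  0.096 ]
tray [0.6953 0.1218 0.096 ]
bin [0.8202 0.2862 0.055 ]
bin [0.8346 0.1145 0.055 ]
bin [0.6833 0.0985 0.055 ]
bin [0.6781 0.2727 0.055 ]
ctl [ 0.6873 -0.2029  0.107 ]
ctl [ 0.6438 -0.323   0.107 ]
ctl [ 0.5643 -0.1636  0.03  ]
ctl [ 0.5238 -0.2857  0.03  ]
ctl [ 0.5959 -0.2412  0.065 ]
ctl [ 0.5886 -0.235   0.1   ]
jar [ 0.7793 -0.0065  0.06  ]
sd [ 0.4371 -0.0195  0.02  ]
pul [ 0.5775 -0.5203  0.02  ]
blk [0.4673 0.4791 0.05  ]
```

```bash
cat >> h.py <<'E'
YAW=np.radians(-19.3); cx=np.array([np.cos(YAW),np.sin(YAW),0]); cy=np.array([-np.sin(YAW),np.cos(YAW),0])
N=-np.sin(np.radians(35))*cx+np.array([0,0,np.cos(np.radians(35))])
BASE=np.array([.595,-.241,.067]); U=np.cross(cy,N) # U up the slope (knob frame x at ref)
def knobR(a):
    "tool pointing along -N; tool y at angle a deg (about N, ccw) from U"
    r=np.radians(a); y=np.cos(r)*U+np.sin(r)*cy; z=-N; return R.from_matrix(np.c_[np.cross(y,z),y,z])
E
python3 - <<'E'
from h import *
G=BASE+.037*N
print(U,N,G,rel([.45,.35,.3],R.from_euler('xyz',[180,0,-17.2-42],degrees=True)),rel([.45,.35,.3],tool()[1]))
print(rel(G+.13*N,knobR(180)), G+.13*N)
E
```

```text
[ 0.77311648 -0.27074154  0.57357644] [-0.54134199  0.18957527  0.81915204] [ 0.57497035 -0.23398572  0.09730863] (array([326.6, 207.3, -54.9]), array([ 8.000e-02, -4.000e-02,  4.202e+01])) (array([326.6, 207.3, -54.9]), array([0., 0., 0.]))
(array([544. , 725.5,  42.1]), array([27.09, 27.98, 89.  ])) [ 0.50459589 -0.20934093  0.20379839]
```

{"op": "move_arm", "data": {"motion": [[[320,190,-55],[0,0,42],0],[[320,190,-55],[0,0,42],0],[[320,190,-55],[0,0,42],0],[[320,190,-55],[0,0,42],0],[[320,190,-55],[0,0,42],0],[[320,190,-55],[0,0,42],0],[[320,190,-55],[0,0,42],0],[[320,190,-55],[0,0,42],0],[[320,190,-55],[0,0,42],0],[[320,190,-55],[0,0,42],0]]}}

```text
clock: 0.93
tool_pos: [0.4524, 0.3645, 0.3018]
orientation: [-179.9, -0.0, -59.4]
force: [-0.4, 1.1, -1.0]
opening: 0.0878
gripper_force: 0.0
```

```bash
python3 - <<'E'
from h import *
G=BASE+.037*N
print(G,G+.13*N,rel(G+.13*N,knobR(180)),ctrl.get_obs()['joint_pos'])
E
```

```text
[ 0.57497035 -0.23398572  0.09730863] [ 0.50459589 -0.20934093  0.20379839] (array([520.4, 247.2,  98.1]), array([32.65, 15.21, 48.29])) [ 5.81773779e+01  9.87337580e+00 -6.52291582e+00  7.00229413e-02
 -7.35644541e+01 -2.76076303e+01]
```

{"op": "move_arm", "data": {"motion": [[[520,247,98],[32.65,15.2,48.3],0],[[520,247,98],[32.65,15.2,48.3],0],[[520,247,98],[32.65,15.2,48.3],0],[[520,247,98],[32.65,15.2,48.3],0],[[520,247,98],[32.65,15.2,48.3],0],[[520,247,98],[32.65,15.2,48.3],0],[[520,247,98],[32.65,15.2,48.3],0],[[520,247,98],[32.65,15.2,48.3],0],[[520,247,98],[32.65,15.2,48.3],0],[[520,247,98],[32.65,15.2,48.3],0]]}}

```text
clock: 1.77
tool_pos: [0.5064, -0.0337, 0.2681]
orientation: [-145.9, 0.0, -109.2]
force: [1.8, 0.3, -0.9]
opening: 0.0875
gripper_force: 0.0
```

```bash
python3 - <<'E'
from h import *
G=BASE+.037*N
print(rel(G+.13*N,knobR(180)),ctrl.get_obs()['joint_pos'])
E
```

```text
(array([166.5, -10.4,  84.5]), array([0.95, 0.1 , 0.1 ])) [ 27.66715892 -13.5353192  -58.13618024  51.83843787 -31.26667498
 -88.86583173]
```

{"op": "move_arm", "data": {"motion": [[[166,-10,84],[1,0,0],0],[[166,-10,84],[1,0,0],0],[[166,-10,84],[1,0,0],0],[[166,-10,84],[1,0,0],0],[[166,-10,84],[1,0,0],0],[[166,-10,84],[1,0,0],0]]}}

```text
clock: 2.27
tool_pos: [0.5048, -0.2209, 0.2181]
orientation: [-147.2, 0.5, -109.1]
force: [0.3, -0.5, 0.5]
opening: 0.0875
gripper_force: 0.0
```

```bash
python3 - <<'E'
from h import *
G=BASE+.037*N
print(rel(G+.13*N,knobR(180)),ctrl.get_obs()['joint_pos'])
s=ctrl.snapshot('wrist'); cv2.imwrite('pics/w1.png',s['color']); np.savez('w1',K=s["camera_matrix"],C=s["cam_to_world"])
print(s["camera_matrix"],s["cam_to_world"]); 
for h in (0,.014,.044): print(proj(BASE+h*N,s["camera_matrix"],s["cam_to_world"],True))
E
```

```text
(array([-10.7,  11.1,   9.9]), array([ 2.25,  0.55, -0.16])) [ -6.12799334  -6.07420202 -58.26504392  49.39060588  -8.62658244
 -60.33865217]
[[325.1922621    0.         286.35214491]
 [  0.         325.1922621  208.30739321]
 [  0.           0.           1.        ]] [[-0.79232901 -0.16872458 -0.5862992   0.40839226]
 [ 0.27987522 -0.95443457 -0.10355922 -0.2700439 ]
 [-0.54211124 -0.2461436   0.80344803  0.33436938]
 [ 0.          0.          0.          1.        ]]
[291.53635336 201.74459337]
[292.30767997 205.68813402]
[294.20147022 215.38477539]
```

View pics/w1.png

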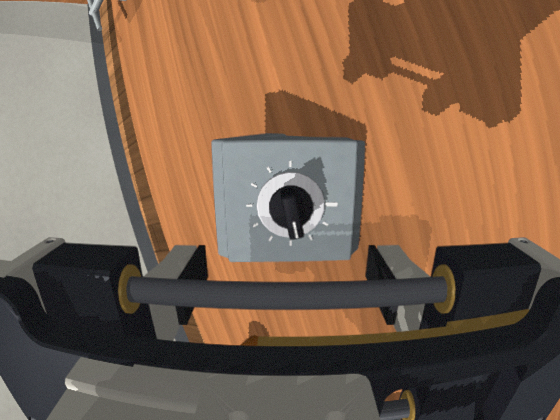

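The panel's downhill direction (long tick, 332,205) points right in the image. The knob's white line points down (about 295,232), so the knob sits about 80° clockwise of off. I'll zoom in to measure it.

```bash
python3 - <<'E'
from h import *
im=cv2.imread('pics/w1.png')[135:265,210:370]
cv2.imwrite('pics/w1c.png',cv2.resize(im,None,fx=4.5,fy=4.5,interpolation=cv2.INTER_CUBIC))
E
```

```text
(no output)
```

View pics/w1c.png

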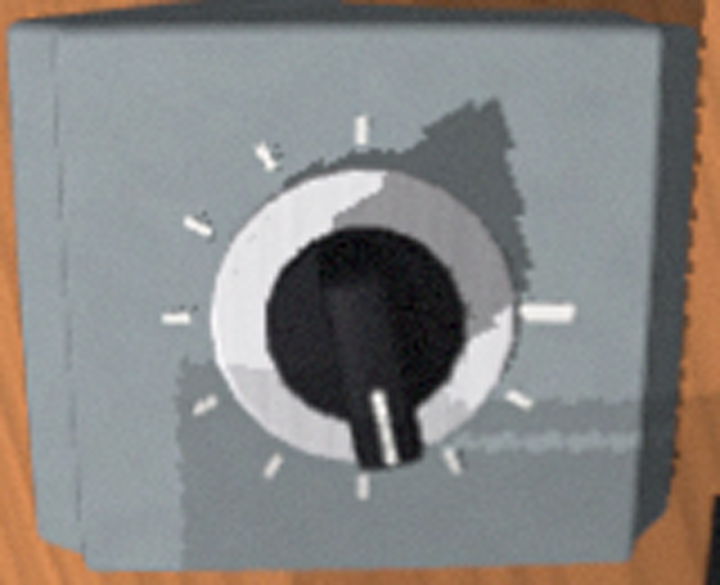

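```bash
python3 - <<'E'
from h import *
d=np.load('w1.npz');K,C=d['K'],d['C']
w=lambda x,y:(210+x/4.5,135+y/4.5)
def pl(px,h,B): # hit plane at height h over panel
    o,v=ray(px,K,C,True); return o+v*(np.dot(B+h*N-o,N)/np.dot(v,N))
o1,v1=ray(w(363,315),K,C,True); o2,v2=ray((325+173/5,180+220/5),TK,TC)
A=np.c_[v1,-v2]; s=np.linalg.lstsq(A,o2-o1,rcond=None)[0]; p1,p2=o1+s[0]*v1,o2+s[1]*v2
print('tri',p1,p2,np.linalg.norm(p1-p2))
for B in (BASE,p1):
  B=pl(w(363,315),0,B); print('B',B)
  ang=lambda v:np.round([np.degrees(np.arctan2(v@cy,v@U)),np.linalg.norm(v)*1000],1)
  for n,q in dict(long=(548,313),left=(176,319),top=(362,130),bot=(362,487)).items(): print(n,ang(pl(w(*q),0,B)-B))
  a,b=pl(w(378,393),.044,B),pl(w(390,462),.044,B)
  print('line',ang(b-a),ang(a-B-.044*N),ang(b-B-.044*N))
  for q in[(8,28),(40,540)]: print('back corners',pl(w(*q),0,B))
E
```

```text
tri [ 0.59295907 -0.23867625  0.07293851] [ 0.59349607 -0.23972308  0.07319202] 0.001203528148472941
B [ 0.59679868 -0.2380237   0.06749987]
long [179.9  42. ]
left [ 0.5 42. ]
top [-89.6  41.9]
bot [89.8 41.8]
line [99.6 14.9] [103.4   3.1] [100.3  18. ]
back corners [ 0.63443578 -0.32092415  0.11155814]
back corners [ 0.67436789 -0.20713241  0.11161286]
B [ 0.59295907 -0.23867625  0.07293851]
long [179.9  41.2]
left [ 0.5 41.1]
top [-89.6  41.1]
bot [89.8 41. ]
line [99.6 14.5] [103.8   2.8] [100.3  17.3]
back corners [ 0.62982915 -0.31988724  0.1160989 ]
back corners [ 0.66894746 -0.20841451  0.1161525 ]
```

```bash
sed -i 's/^BASE=np.array(.*\]);/BASE=np.array([.5965,-.2382,.068]);/' h.py; python3 - <<'E'
from h import *
print(rel(BASE+.095*N,knobR(190)))
E
```

```text
(array([-11.3,   8.2,  82.1]), array([  2.13,   0.76, -10.09]))
```

{"op": "move_arm", "data": {"motion": [[[-11,8,40],[2.1,0.8,-7],0],[[-11,8,82],[2.1,0.8,-10.1],0],[[-11,8,82],[2.1,0.8,-10.1],0],[[-11,8,82],[2.1,0.8,-10.1],0],[[-11,8,82],[2.1,0.8,-10.1],0],[[-11,8,82],[2.1,0.8,-10.1],0]]}}

```text
clock: 2.82
tool_pos: [0.5465, -0.2246, 0.1932]
orientation: [-148.9, -4.2, -99.8]
force: [0.1, -0.7, 0.8]
opening: 0.0877
gripper_force: 0.0
```

```bash
python3 - <<'E'
from h import *
print(rel(BASE+.041*N,knobR(190)),ctrl.get_obs()['joint_pos'])
E
```

```text
(array([-5.8, 22.9, 93. ]), array([3.38, 1.94, 0.28])) [-16.45066898   0.34595776 -58.24153339  71.90797631  -0.1810531
 -64.02185519]
```

```bash
cat > kin.py <<'E'
from h import *
from scipy.optimize import least_squares
import itertools
J=np.array([[89.3317,20.5844,.6387,-.0172,-70.1377,-16.5079],[58.177,9.873,-6.523,.07,-73.564,-27.608],[27.667,-13.535,-58.136,51.838,-31.267,-88.866],[-6.128,-6.074,-58.265,49.391,-8.627,-60.339],[-16.4507,.346,-58.2415,71.908,-.181,-64.022]])
P=np.array([[.1992,.6445,.2447],[.4524,.3645,.3018],[.5064,-.0337,.2681],[.5048,-.2209,.2181],[.5465,-.2246,.1932]])
O=R.from_euler('xyz',[[179.915,-.008,-17.182],[-179.9,0,-59.4],[-145.9,0,-109.2],[-147.2,.5,-109.1],[-148.9,-4.2,-99.8]],degrees=True)
E_=lambda a,t:R.from_euler(a,t,degrees=True)
LO=np.array([-176.03,-82.01,-58.28,-173.87,-174.79,-.0]);LO[5]=-173.66
HI=np.array([176.03,121.73,71.71,95.51,-.11,173.66])
def fk(q,p,s):
    a1,b,d1,a2,L2,d4,a3,d6,e,o6,o1=p; r=E_('z',q[0]+o1); x=r.apply([a1,b,d1])
    r=r*E_('y',q[1]); x=x+r.apply([a2,0,L2]); r=r*E_('y',-q[2]); x=x+r.apply([d4,0,a3])
    r=r*E_('x',s[0]*q[3]); x=x+r.apply([0,e,0]); r=r*E_('y',-q[4]); x=x+r.apply([d6,0,0])
    r=r*E_('x',s[1]*q[5]+o6); return x,r*R.from_matrix(np.array([[0,0,1],[0,1,0],[-1,0,0.]]))
def res(p,s):
    o=[]
    for q,x,r in zip(J,P,O):
        a,b=fk(q,p,s); o+=[*(a-x),*(b.inv()*r).as_rotvec()]
    return np.array(o+[*1e-4*(np.array(p[:9])-[0,-.19,.4,0,.4,.4,0,.3,0])])
def fit():
    best=None
    for s in itertools.product((1,-1),(1,-1)):
        for o6 in(0,90,180,270):
            f=least_squares(res,[0,-.19,.4,0,.4,.4,0,.3,0,o6,0],args=(s,),x_scale=[.1]*9+[10,10])
            if best is None or f.cost<best[0]: best=(f.cost,f.x,s)
    return best
def ik(x,Rt,p,s,q0):
    f=lambda q:np.r_[(fk(q,p,s)[0]-x)*5,(fk(q,p,s)[1].inv()*Rt).as_rotvec()]
    r=least_squares(f,np.clip(q0,LO+.5,HI-.5),bounds=(LO,HI),x_scale=30); return r.cost,r.x
E
python3 - <<'E'
from kin import *
b=fit(); print(b[0],np.round(b[1],4),b[2]); np.savez('fit',p=b[1],s=b[2])
print(np.abs(res(b[1],b[2])[:30]).reshape(5,6).round(4))
E
```

```text
2.0398927338039583e-06 [ 1.000000e-04  2.000000e-04  1.991000e-01  1.000000e-04  6.015000e-01
  4.636000e-01 -1.000000e-04  3.591000e-01 -1.917000e-01  2.699743e+02
 -2.460000e-02] (-1, -1)
[[0.     0.     0.     0.     0.     0.    ]
 [0.     0.     0.     0.0006 0.0007 0.0002]
 [0.     0.     0.     0.0008 0.0006 0.0003]
 [0.     0.     0.     0.0008 0.0002 0.0007]
 [0.     0.     0.     0.0001 0.0008 0.0005]]
```

```bash
cat >> kin.py <<'E'
def grip(phi,delta,sg,h=.041):
    f,d=np.radians([phi,delta]); l=np.cos(f)*U+np.sin(f)*cy; y=sg*(-np.sin(f)*U+np.cos(f)*cy); z=-(N*np.cos(d)+l*np.sin(d))
    return BASE+h*N,R.from_matrix(np.c_[np.cross(y,z),y,z])
try:
    d_=np.load('fit.npz'); p_,s_=d_['p'],d_['s']
except Exception: pass
E
cat > scan.py <<'E'
from kin import *
rng=np.random.default_rng(0)
for sg in(1,-1):
  for d in(0,-15,-25,-35,15,30):
    sols=[]
    for k in range(14):
        x,Rt=grip(140,d,sg); c,q=ik(x,Rt,p_,s_,rng.uniform([-60,0,-50,-170,-120,-170],[40,80,50,90,-5,170]))
        if c<1e-7 and not any(np.abs(q-t).max()<2 for t in sols): sols.append(q)
    for q in sols:
        path=[];ok=0
        for phis in((130,120,110,100),(150,160,170,180,187)):
            qq=q
            for ph in phis:
                c,qn=ik(*grip(ph,d,sg),p_,s_,qq); 
                if c>1e-7 or np.abs(qn-qq).max()>40: ok=1;break
                qq=qn
            path.append((ph,qq.round()))
        if not ok:
            z=path[0][1]; x,Rt=grip(100,d,sg); c,qa=ik(x-.06*Rt.as_matrix()[:,2],Rt,p_,s_,z)
            print(sg,d,path[0][1],q.round(),path[1][1],'appr',round(c,6),qa.round())
E
time python3 scan.py
```

```text
1 -15 [-15.  14. -26. -38. -21.  42.] [ -7.  14. -30. -13. -21.  52.] [ -2.  14. -45.  32. -14.  49.] appr 0.0 [-15.   7. -29. -32. -24.  36.]
1 -25 [-26.  17. -18. -50. -38.  60.] [-14.  18. -19. -23. -39.  65.] [ -0.  18. -30.  11. -34.  69.] appr 0.0 [-28.  12. -19. -46. -42.  57.]
1 -35 [-33.  22. -13. -54. -52.  69.] [-18.  23. -10. -27. -54.  71.] [ -2.  22. -19.   5. -49.  75.] appr 0.0 [-36.  18. -12. -51. -57.  66.]
-1 -15 [ -15.   14.  -26.  -38.  -21. -138.] [  -7.   14.  -30.  -13.  -21. -128.] [  -2.   14.  -45.   32.  -14. -131.] appr 0.0 [ -15.    7.  -29.  -32.  -24. -144.]
-1 -25 [ -26.   17.  -18.  -50.  -38. -120.] [ -14.   18.  -19.  -23.  -39. -115.] [  -0.   18.  -30.   11.  -34. -111.] appr 0.0 [ -28.   12.  -19.  -46.  -42. -123.]
-1 -35 [ -33.   22.  -13.  -54.  -52. -111.] [ -18.   23.  -10.  -27.  -54. -109.] [  -2.   22.  -19.    5.  -49. -105.] appr 0.0 [ -36.   18.  -12.  -51.  -57. -114.]
real	0m22.084s
user	0m22.555s
sys	0m0.108s
```

```bash
python3 - <<'E'
from kin import *
x,Rt=grip(100,-25,-1,.041); z=Rt.as_matrix()[:,2]
a=x-.08*z; c,q=ik(a,Rt,p_,s_,[-28,12,-19,-46,-42,-123]); print(c,q.round(1))
qw=[-18,0,-30,-30,-45,-95]; y,Ry_=fk(qw,p_,s_); print('wp',y,Ry_.as_matrix()[:,2],rel(y,Ry_))
print(rel(a,Rt))
E
```

```text
6.773553691597753e-24 [ -29.1   10.3  -19.   -44.5  -44.1 -124.1]
wp [ 0.42884084 -0.18042322  0.16823244] [ 0.40055818  0.24146043 -0.88388348] (array([-25.3, 117.6, -43.9]), array([-28.91,  -2.45, 126.58]))
(array([25.6, 27.3, 19.5]), array([-35.88,  -5.26, 175.84]))
```

```bash
python3 - <<'E'
from kin import *
x,Rt=grip(100,-25,1,.041); z=Rt.as_matrix()[:,2]
a=x-.08*z; print(a,rel(a,Rt), rel(x,Rt))
E
```

```text
[ 0.52858936 -0.24969647  0.16434498] (array([25.6, 27.3, 19.5]), array([  3.38, -23.06,  -0.46])) (array([-5.8, 22.9, 93. ]), array([  3.38, -23.06,  -0.46]))
```

{"op": "move_arm", "data": {"motion": [[[26,27,10],[3.4,-23,-0.5],0],[[26,27,19],[3.4,-23,-0.5],0],[[26,27,19],[3.4,-23,-0.5],0],[[26,27,19],[3.4,-23,-0.5],0],[[26,27,19],[3.4,-23,-0.5],0],[[26,27,19],[3.4,-23,-0.5],0],[[26,27,19],[3.4,-23,-0.5],0],[[26,27,19],[3.4,-23,-0.5],0],[[26,27,19],[3.4,-23,-0.5],0],[[26,27,19],[3.4,-23,-0.5],0]]}}

```text
clock: 3.65
tool_pos: [0.5207, -0.2574, 0.1606]
orientation: [-147.6, 6.4, -94.1]
force: [-2.4, -2.4, -0.8]
opening: 0.0877
gripper_force: 0.0
```

```bash
python3 - <<'E'
from kin import *
x,Rt=grip(100,-25,1,.041); z=Rt.as_matrix()[:,2]
a=x-.08*z; print(a,rel(a,Rt), rel(x,Rt),ctrl.get_obs()['joint_pos'].round(1))
E
```

```text
[ 0.52858936 -0.24969647  0.16434498] (array([-8.6, -7.7,  1.5]), array([  2.01, -11.05,  -1.31])) (array([-23.9, -10.3,  80. ]), array([  2.01, -11.05,  -1.31])) [-16.9   5.8 -28.7 -27.3 -27.3  32.2]
```

Good: it is through the wrist singularity with plenty of joint room. Next I'll finish the alignment.

{"op": "move_arm", "data": {"motion": [[[-8,-8,1],[2,-11,-1.3],0],[[-8,-8,1],[2,-11,-1.3],0],[[-8,-8,1],[2,-11,-1.3],0],[[-8,-8,1],[2,-11,-1.3],0],[[-8,-8,1],[2,-11,-1.3],0],[[-8,-8,1],[2,-11,-1.3],0]]}}

```text
clock: 4.15
tool_pos: [0.5265, -0.2536, 0.1634]
orientation: [-144.6, 14.6, -87.2]
force: [-0.2, 0.4, 0.3]
opening: 0.0875
gripper_force: 0.0
```

```bash
python3 - <<'E'
from kin import *
x,Rt=grip(100,-25,1,.041); z=Rt.as_matrix()[:,2]
print(rel(x,Rt),ctrl.get_obs()['joint_pos'].round(1))
s=ctrl.snapshot('wrist');im=s['color']
for h in (.014,.044):
  for f in(100,280):
    l=np.cos(np.radians(f))*U+np.sin(np.radians(f))*cy
    q=proj(BASE+h*N+.021*l,s['camera_matrix'],s['cam_to_world'],True); cv2.circle(im,(int(q[0]),int(q[1])),2,(0,0,255) if h>.02 else (0,255,0),-1)
cv2.imwrite('pics/w2.png',im)
E
```

```text
(array([-4.6, -2.2, 81.4]), array([ 0.23, -0.5 , -0.22])) [-29.1  10.3 -19.2 -44.  -43.7  55.3]
```

View pics/w2.png

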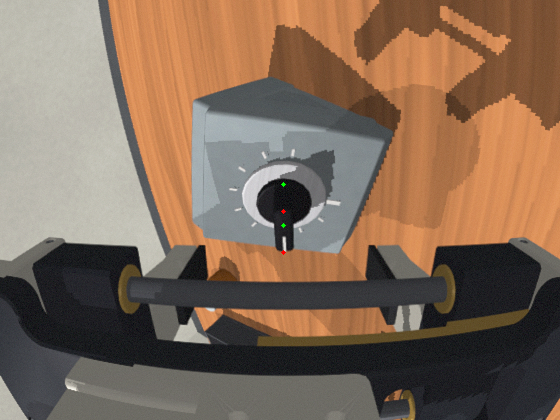

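The projected bar ends land on the imaged bar (tip at 283,250), so the model holds. I'll descend and grip.

{"op": "move_arm", "data": {"motion": [[[-5,-2,30],[0,0,0],0],[[-5,-2,55],[0,0,0],0],[[-5,-2,70],[0,0,0],0],[[-5,-2,81],[0,0,0],0],[[-5,-2,81],[0,0,0],0],[[-5,-2,81],[0,0,0],0]]}}

```text
clock: 4.7
tool_pos: [0.5739, -0.231, 0.1015]
orientation: [-144.6, 14.6, -87.2]
force: [-0.0, -0.9, 0.7]
opening: 0.0874
gripper_force: 0.0
```

```bash
python3 - <<'E'
from kin import *
x,Rt=grip(100,-25,1,.041)
print(rel(x,Rt),ctrl.get_obs()['force'].round(1))
E
```

```text
(array([-0.6, -0.3,  0.3]), array([ 0.28, -0.46, -0.2 ])) [-0.  -0.9  0.7]
```

{"op": "move_arm", "data": {"motion": [[[0,0,0],[0,0,0],1],[[0,0,0],[0,0,0],1],[[0,0,0],[0,0,0],1],[[0,0,0],[0,0,0],1],[[0,0,0],[0,0,0],1],[[0,0,0],[0,0,0],1],[[0,0,0],[0,0,0],1],[[0,0,0],[0,0,0],1]]}}

```text
clock: 5.37
tool_pos: [0.574, -0.2316, 0.1018]
orientation: [-144.6, 14.6, -87.2]
force: [-0.3, 0.6, -0.2]
opening: 0.0397
gripper_force: 0.0
```

```bash
python3 - <<'E'
from kin import *
print(ctrl.get_obs()['force'].round(1),ctrl.get_obs()['moment'].round(2))
_,R0=grip(100,-25,1)
for ph in(107,114,121,128,135,142,149,156,163,170,177,180,184): 
    x,Rt=grip(ph,-25,1); print(ph,(R0.inv()*Rt).as_rotvec(degrees=True).round(2))
E
```

```text
[-0.3  0.6 -0.2] [-0.7   1.84 -0.05]
107 [-2.96 -0.   -6.34]
114 [ -5.92  -0.   -12.69]
121 [ -8.87  -0.   -19.03]
128 [-11.83  -0.   -25.38]
135 [-14.79  -0.   -31.72]
142 [-17.75  -0.   -38.06]
149 [-20.71  -0.   -44.41]
156 [-23.67  -0.   -50.75]
163 [-26.62  -0.   -57.1 ]
170 [-29.58  -0.   -63.44]
177 [-32.54  -0.   -69.79]
180 [-33.81  -0.   -72.5 ]
184 [-35.5    0.   -76.13]
```

{"op": "move_arm", "data": {"motion": [[[0,0,0],[0,0,0],1],[[0,0,0],[0,0,0],1],[[0,0,0],[0,0,0],1],[[0,0,0],[0,0,0],1],[[0,0,0],[0,0,0],1],[[0,0,0],[0,0,0],1]]}}

```text
clock: 5.87
tool_pos: [0.5741, -0.2316, 0.1018]
orientation: [-144.6, 14.6, -87.2]
force: [0.5, 0.1, -0.8]
opening: 0.0138
gripper_force: 29.9
```

{"op": "move_arm", "data": {"motion": [[[0,0,0],[-2.54,0,-5.44],1],[[0,0,0],[-5.07,0,-10.88],1],[[0,0,0],[-7.61,0,-16.31],1],[[0,0,0],[-10.14,0,-21.75],1],[[0,0,0],[-12.68,0,-27.19],1],[[0,0,0],[-15.21,0,-32.63],1],[[0,0,0],[-17.75,0,-38.06],1],[[0,0,0],[-17.75,0,-38.06],1]]}}

```text
clock: 6.53
tool_pos: [0.5748, -0.2313, 0.1021]
orientation: [-159.9, -3.8, -53.3]
force: [-2.9, -6.9, 3.4]
opening: 0.0138
gripper_force: 30.0
```

```bash
python3 - <<'E'
from kin import *
o=ctrl.get_obs();print(o['force'].round(1),o['moment'].round(2),o['joint_pos'].round(1),rel(*grip(142,-25,1)),rel(*grip(180,-25,1)),rel(*grip(184,-25,1)))
E
```

```text
[-2.9 -6.9  3.4] [-2.65  1.46 -0.6 ] [-12.6  17.8 -19.2 -20.6 -38.6  64.5] (array([-1. ,  0. ,  0.5]), array([ 0.58, -0.2 ,  0.05])) (array([-1. ,  0. ,  0.5]), array([-1.543e+01, -2.000e-02, -3.441e+01])) (array([-1. ,  0. ,  0.5]), array([-1.712e+01, -1.000e-02, -3.804e+01]))
```

Forces are small. Now the second half, to slightly past off.

{"op": "move_arm", "data": {"motion": [[[0,0,0],[-2.54,0,-5.44],1],[[0,0,0],[-5.07,0,-10.88],1],[[0,0,0],[-7.61,0,-16.31],1],[[0,0,0],[-10.14,0,-21.75],1],[[0,0,0],[-12.68,0,-27.19],1],[[0,0,0],[-14.4,0,-30.8],1],[[0,0,0],[-15.8,0,-34],1],[[0,0,0],[-16.6,0,-35.7],1],[[0,0,0],[-16.6,0,-35.7],1]]}}

```text
clock: 7.28
tool_pos: [0.575, -0.2309, 0.1022]
orientation: [179.0, -9.9, -18.5]
force: [1.8, 3.2, 2.1]
opening: 0.014
gripper_force: 30.3
```

```bash
python3 - <<'E'
from kin import *
o=ctrl.get_obs();print(o['force'].round(1),o['moment'].round(2),o['joint_pos'].round(1),rel(*grip(180,-25,1)),rel(*grip(184,-25,1)),'axis moment',o['moment']@N)
E
```

```text
[1.8 3.2 2.1] [ 1.65 -0.91 -0.17] [ -1.6  17.8 -27.8   6.6 -35.3  67.9] (array([-0.9, -0.3,  0.5]), array([0.87, 0.06, 0.82])) (array([-0.9, -0.3,  0.5]), array([-0.82,  0.08, -2.81])) axis moment -1.2017527726746637
```

{"op": "move_arm", "data": {"motion": [[[0,0,0],[-0.6,0,-1.3],1],[[0,0,0],[-1.2,0,-2.6],1],[[0,0,0],[-1.2,0,-2.6],1],[[0,0,0],[-1.2,0,-2.6],1]]}}

```text
clock: 7.62
tool_pos: [0.5752, -0.231, 0.1023]
orientation: [177.4, -9.9, -15.9]
force: [2.8, 6.2, 2.8]
opening: 0.0144
gripper_force: 31.4
```

```bash
python3 - <<'E'
from kin import *
o=ctrl.get_obs();print(o['force'].round(1),o['moment'].round(2),rel(*grip(180,-25,1)),'axis moment',o['moment']@N)
s=ctrl.snapshot('wrist');np.savez('w3',K=s['camera_matrix'],C=s['cam_to_world'],im=s['color'])
cv2.imwrite('pics/w3.png',s['color'])
E
```

```text
[2.8 6.2 2.8] [ 3.6 -0.9 -0. ] (array([-1.1, -0.3,  0.5]), array([2.01, 0.06, 3.31])) axis moment -2.1211010422474614
```

The moment is rising and the pads are being wedged wider, so the knob is on its stop. I'll release, back off and check.

{"op": "move_arm", "data": {"motion": [[[0,0,0],[0,0,0],0],[[0,0,0],[0,0,0],0],[[0,0,0],[0,0,0],0],[[0,0,0],[0,0,0],0],[[0,0,0],[0,0,0],0],[[0,0,0],[0,0,0],0],[[0,0,-40],[0,0,0],0],[[0,0,-80],[0,0,0],0],[[0,0,-100],[0,0,0],0],[[0,0,-100],[0,0,0],0]]}}

```text
clock: 8.5
tool_pos: [0.5613, -0.2225, 0.206]
orientation: [177.3, -10.2, -15.7]
force: [0.9, -0.0, 0.4]
opening: 0.0755
gripper_force: 0.0
```

```bash
python3 - <<'E'
from kin import *
s=ctrl.snapshot('wrist');K,C=s['camera_matrix'],s['cam_to_world'];np.savez('w3',K=K,C=C)
q=proj(BASE+.03*N,K,C,True); a=(q-[70,55]).astype(int); print(a)
im=s['color'][a[1]:a[1]+110,a[0]:a[0]+140]; cv2.imwrite('pics/w3.png',cv2.resize(im,None,fx=4,fy=4,interpolation=cv2.INTER_CUBIC))
for f in (175,180,185): print(f,(proj(BASE+.044*N+.021*(np.cos(np.radians(f))*U+np.sin(np.radians(f))*cy),K,C,True)-a)*4,(proj(BASE+.044*N,K,C,True)-a)*4)
o=ctrl.get_obs();print(o['tool_pos'],o['opening'])
E
```

```text
[214 154]
175 [266.57457376 343.5200719 ] [282.19787384 271.0003721 ]
180 [275.35803937 344.16810831] [282.19787384 271.0003721 ]
185 [284.18522279 344.28593666] [282.19787384 271.0003721 ]
[ 0.56027344 -0.22230608  0.20336822] 0.07967215863829052
```

View pics/w3.png

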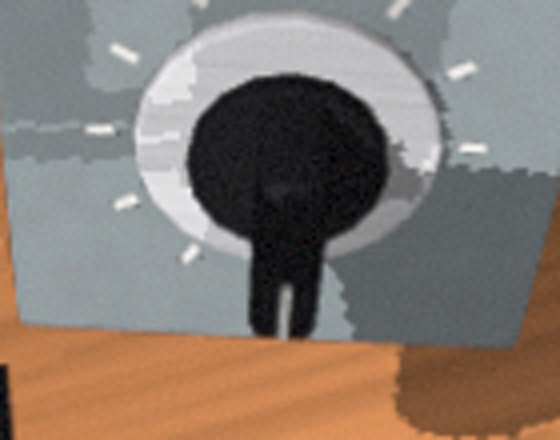

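The white line (287,285 → 283,337) points at the off direction within about 1°, so the knob is off. Next is the handle: I'll check IK along the tipping arc.

```bash
cat >> kin.py <<'E'
FY=np.radians(4.9); fx=np.array([np.cos(FY),np.sin(FY),0]); fy=np.array([-np.sin(FY),np.cos(FY),0]); Z=np.array([0,0,1.])
H0=np.array([.4958,.173,.084])
def arc(th):
    t=np.radians(th); return H0+fx*(.19-.19*np.cos(t)+.014*np.sin(t))+Z*(.19*np.sin(t)+.014*np.cos(t)-.014)
def down(pitch=0): # tool down, y along -/+fx ; pitch tilts fingers toward bin
    t=np.radians(pitch); z=-Z*np.cos(t)+fx*np.sin(t); x=-fy; return R.from_matrix(np.c_[x,np.cross(z,x),z])
E
python3 - <<'E'
from kin import *
o=ctrl.get_obs(); print(o['joint_pos'].round(1),down().as_euler('xyz',degrees=True),down().as_matrix()[:,1])
q=o['joint_pos']
for n,x in [('hov',H0+.13*Z),('grip',H0)]+[(t,arc(t)) for t in(15,30,45,55,60)]:
    c,q=ik(x,down(),p_,s_,q); print(n,round(c,7),q.round(1),x.round(3))
print(rel(H0+.13*Z,down()))
E
```

```text
[  0.1  10.  -23.4   7.2 -48.   69.5] [180.    0.  -85.1] [-0.9963453  -0.08541692 -0.        ]
hov 0.0 [ 40.7   7.8 -20.8  -0.  -61.4 -35.8] [0.496 0.173 0.214]
grip 0.0 [ 40.7  16.1 -29.9  -0.  -44.  -35.8] [0.496 0.173 0.084]
15 0.0 [ 40.   13.4 -25.7   0.  -50.9 -35.1] [0.506 0.174 0.133]
30 0.0 [ 38.6  12.7 -19.9  -0.  -57.4 -33.7] [0.528 0.176 0.177]
45 0.0 [ 36.7  13.8 -13.1   0.  -63.1 -31.8] [0.561 0.179 0.214]
55 0.0 [ 35.3  15.4  -8.3   0.  -66.3 -30.4] [0.588 0.181 0.234]
60 0.0 [ 34.6  16.4  -5.8   0.  -67.8 -29.7] [0.603 0.182 0.242]
(array([-164.9, -360.7,  -57. ]), array([ -3.69, -10.38,  68.92]))
```

{"op": "move_arm", "data": {"motion": [[[-165,-361,-57],[-3.7,-10.4,68.9],0.65],[[-165,-361,-57],[-3.7,-10.4,68.9],0.65],[[-165,-361,-57],[-3.7,-10.4,68.9],0.65],[[-165,-361,-57],[-3.7,-10.4,68.9],0.65],[[-165,-361,-57],[-3.7,-10.4,68.9],0.65],[[-165,-361,-57],[-3.7,-10.4,68.9],0.65],[[-165,-361,-57],[-3.7,-10.4,68.9],0.65],[[-165,-361,-57],[-3.7,-10.4,68.9],0.65],[[-165,-361,-57],[-3.7,-10.4,68.9],0.65],[[-165,-361,-57],[-3.7,-10.4,68.9],0.65]]}}

```text
clock: 9.38
tool_pos: [0.4941, 0.172, 0.2101]
orientation: [179.6, -0.2, -84.0]
force: [2.0, 0.2, 0.3]
opening: 0.0314
gripper_force: 0.0
```

```bash
python3 - <<'E'
from kin import *
print(rel(H0+.13*Z,down()),ctrl.get_obs()['opening'])
E
```

```text
(array([-0.8, -1.7, -3.9]), array([ 0.38, -0.16,  1.06])) 0.03139675335406801
```

```bash
python3 - <<'E'
from kin import *
s=ctrl.snapshot('wrist');K,C=s['camera_matrix'],s['cam_to_world'];np.savez('w4',K=K,C=C);im=s['color'].copy()
for P in (H0,H0+.045*fy,H0-.045*fy,H0+.045*fx+.07*fy+.012*Z,H0+.045*fx-.07*fy+.012*Z):
    q=proj(P,K,C,True); print(q); cv2.circle(im,tuple(int(v) for v in q),2,(0,0,255),-1)
cv2.imwrite('pics/w4.png',im)
print(ctrl.get_obs()['tool_pos'])
E
```

```text
[283.6926853 208.6062797]
[282.92437239 256.82102908]
[284.57776079 155.86529331]
[232.48560959 286.27504447]
[227.39587255 125.75470248]
[0.49455211 0.17724774 0.21050791]
```

View pics/w4.png

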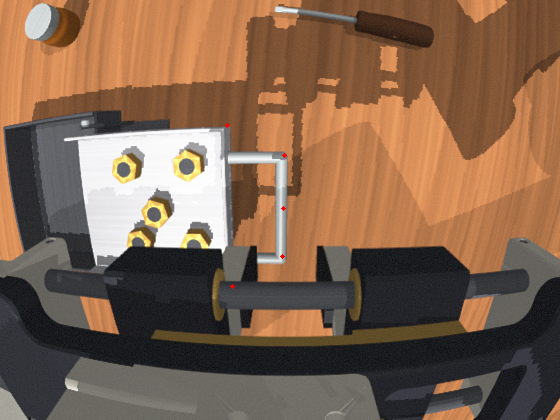

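The predicted handle points (red, 283,156–257) sit on the bar (281–282, 156–259), within about 1 mm. I'll descend with the jaws narrowed.

```bash
sed -i 's/^H0=.*/H0=np.array([.4967,.1725,.084])/' kin.py; python3 - <<'E'
from kin import *
print(rel(H0,down()),ctrl.get_obs()['tool_pos'],ctrl.get_obs()['qvel'].round(1))
E
```

```text
(array([  4.9,  -2.4, 126.5]), array([0.31, 0.01, 0.32])) [0.49455211 0.17724774 0.21050791] [-3.9 -0.5 -1.8  3.   1.3 24.7]
```

{"op": "move_arm", "data": {"motion": [[[0,0,30],[0,0,0],0.65],[[0,0,60],[0,0,0],0.65],[[0,0,80],[0,0,0],0.65],[[0,0,80],[0,0,0],0.65],[[0,0,80],[0,0,0],0.65]]}}

```text
clock: 9.85
tool_pos: [0.4943, 0.1693, 0.1299]
orientation: [179.6, -0.3, -83.7]
force: [0.3, 0.2, 0.3]
opening: 0.0306
gripper_force: 0.0
```

```bash
python3 - <<'E'
from kin import *
print(rel(H0,down()),ctrl.get_obs()['tool_pos'],ctrl.get_obs()['opening'])
E
```

```text
(array([-3.2, -3.1, 45.9]), array([ 0.43, -0.29,  1.42])) [0.49425485 0.16927128 0.12992146] 0.030642488948687648
```

{"op": "move_arm", "data": {"motion": [[[-3,-3,10],[0.4,-0.3,1.4],0.65],[[-3,-3,25],[0.4,-0.3,1.4],0.65],[[-3,-3,38],[0.4,-0.3,1.4],0.65],[[-3,-3,46],[0.4,-0.3,1.4],0.65],[[-3,-3,46],[0.4,-0.3,1.4],0.65],[[-3,-3,46],[0.4,-0.3,1.4],0.65]]}}

```text
clock: 10.35
tool_pos: [0.4979, 0.1733, 0.0859]
orientation: [-179.8, 0.1, -85.1]
force: [0.5, 0.2, 0.7]
opening: 0.0308
gripper_force: 0.0
```

{"op": "move_arm", "data": {"motion": [[[0,0,0],[0,0,0],1],[[0,0,0],[0,0,0],1],[[0,0,0],[0,0,0],1],[[0,0,0],[0,0,0],1],[[0,0,0],[0,0,0],1],[[0,0,0],[0,0,0],1],[[0,0,0],[0,0,0],1]]}}

```text
clock: 10.93
tool_pos: [0.498, 0.1735, 0.0857]
orientation: [-179.8, 0.2, -85.1]
force: [0.5, -0.4, 4.5]
opening: 0.0092
gripper_force: 30.0
```

```bash
python3 - <<'E'
from kin import *
o,Rc=tool(); print(rel(H0,down()),o['force'],o['moment'])
for t in range(4,61,4): print(t,(Rc.inv().apply(arc(t)-H0)*1000).round(1))
E
```

```text
(array([0.9, 1.4, 1.7]), array([-0.22,  0.17,  0.04])) [ 0.49917562 -0.36887436  4.51167294] [-0.16036969 -0.37030357 -0.03486865]
4 [ -0.   -1.5 -13.2]
8 [ -0.1  -3.9 -26.3]
12 [ -0.1  -7.2 -39.2]
16 [ -0.1 -11.4 -51.8]
20 [ -0.2 -16.5 -64.1]
24 [ -0.2 -22.4 -76. ]
28 [ -0.2 -29.1 -87.5]
32 [ -0.3 -36.7 -98.4]
36 [  -0.3  -44.9 -108.8]
40 [  -0.3  -53.9 -118.7]
44 [  -0.3  -63.5 -127.8]
48 [  -0.3  -73.8 -136.3]
52 [  -0.4  -84.6 -144. ]
56 [  -0.4  -95.9 -151. ]
60 [  -0.4 -107.7 -157.1]
```

Gripped. I'll lift along the arc, in stages.

{"op": "move_arm", "data": {"motion": [[[0,-0.7,-6.5],[0,0,0],1],[[0,-1.5,-13.2],[0,0,0],1],[[0,-3.9,-26.3],[0,0,0],1],[[0,-7.2,-39.2],[0,0,0],1],[[0,-11.4,-51.8],[0,0,0],1],[[0,-16.5,-64.1],[0,0,0],1],[[0,-19.4,-70],[0,0,0],1],[[0,-22.4,-76],[0,0,0],1],[[0,-22.4,-76],[0,0,0],1]]}}

```text
clock: 11.68
tool_pos: [0.5191, 0.1752, 0.1615]
orientation: [-179.9, 0.2, -85.1]
force: [-4.7, 4.5, -1.6]
opening: 0.0091
gripper_force: 30.0
```

```bash
python3 - <<'E'
from kin import *
o,Rc=tool(); print(o['tool_pos'],arc(24),o['force'],o['moment'],o['opening'])
for t in range(24,61,2): print(t,(Rc.inv().apply(arc(t)-arc(24))*1000).round(1))
E
```

```text
[0.51910798 0.17520301 0.16150445] [0.51873983 0.17438948 0.1600696 ] [-4.71682558  4.46979191 -1.62490649] [ 1.64487897  1.41194546 -0.04753912] 0.009083847116146666
24 [0. 0. 0.]
26 [-0.  -3.3 -5.8]
28 [ -0.   -6.7 -11.5]
30 [ -0.1 -10.4 -17. ]
32 [ -0.1 -14.2 -22.5]
34 [ -0.1 -18.2 -27.8]
36 [ -0.1 -22.4 -32.9]
38 [ -0.1 -26.8 -37.9]
40 [ -0.1 -31.4 -42.7]
42 [ -0.1 -36.1 -47.4]
44 [ -0.2 -41.  -51.9]
46 [ -0.2 -46.  -56.3]
48 [ -0.2 -51.2 -60.4]
50 [ -0.2 -56.6 -64.4]
52 [ -0.2 -62.  -68.2]
54 [ -0.2 -67.6 -71.8]
56 [ -0.2 -73.3 -75.2]
58 [ -0.2 -79.2 -78.4]
60 [ -0.3 -85.1 -81.3]
```

{"op": "move_arm", "data": {"motion": [[[0,-3.3,-5.8],[0,0,0],1],[[0,-6.7,-11.5],[0,0,0],1],[[0,-10.4,-17],[0,0,0],1],[[0,-14.2,-22.5],[0,0,0],1],[[0,-18.2,-27.8],[0,0,0],1],[[0,-22.4,-32.9],[0,0,0],1],[[0,-26.8,-37.9],[0,0,0],1],[[0,-31.4,-42.7],[0,0,0],1],[[0,-36.1,-47.4],[0,0,0],1],[[0,-41,-51.9],[0,0,0],1]]}}

```text
clock: 12.52
tool_pos: [0.5573, 0.1786, 0.2132]
orientation: [179.8, 0.2, -85.1]
force: [-13.3, 3.9, 10.3]
opening: 0.0087
gripper_force: 30.0
```

```bash
python3 - <<'E'
from kin import *
o,Rc=tool(); print(o['tool_pos'],arc(44),o['force'],o['moment'],o['opening'])
for t in range(44,61,2): print(t,(Rc.inv().apply(arc(t)-arc(44))*1000).round(1))
E
```

```text
[0.55728658 0.17856597 0.21319642] [0.55952022 0.17788559 0.21205585] [-13.30544928   3.8517297   10.3062649 ] [1.78753267 5.06622617 0.06578215] 0.008713044532174285
44 [0. 0. 0.]
46 [-0.  -5.  -4.4]
48 [ -0.  -10.2  -8.5]
50 [ -0.  -15.5 -12.5]
52 [ -0.  -21.  -16.3]
54 [ -0.  -26.5 -20. ]
56 [ -0.  -32.2 -23.4]
58 [ -0.1 -38.1 -26.6]
60 [ -0.1 -44.  -29.6]
```

The force is radially outward (~17 N), so my arc is a couple of mm too tight. I'll correct outward and continue.

{"op": "move_arm", "data": {"motion": [[[0,-3,-5.5],[0,0,0],1],[[0,-8,-10],[0,0,0],1],[[0,-13.3,-14.3],[0,0,0],1],[[0,-18.6,-18.2],[0,0,0],1],[[0,-24,-22],[0,0,0],1],[[0,-27,-23.8],[0,0,0],1],[[0,-27,-23.8],[0,0,0],1],[[0,-27,-23.8],[0,0,0],1]]}}

```text
clock: 13.18
tool_pos: [0.5869, 0.1812, 0.2372]
orientation: [-179.9, 0.2, -85.1]
force: [-3.7, 6.7, 1.8]
opening: 0.0091
gripper_force: 30.0
```

```bash
python3 - <<'E'
from kin import *
o,Rc=tool(); print(o['tool_pos'],arc(55),o['force'],o['moment'],o['opening'])
a=ctrl.snapshot('top')['color'][140:265,190:275]; b=ctrl.snapshot('wrist')['color'][60:300,0:300]
m=np.zeros((500,740,3),np.uint8); m[:500,:340]=cv2.resize(a,None,fx=4,fy=4); b=cv2.resize(b,(400,320)); m[:320,340:]=b; cv2.imwrite('pics/t5.png',m)
E
```

```text
[0.58691237 0.18121745 0.23717755] [0.58885059 0.18040009 0.23366896] [-3.66599851  6.6926027   1.79105354] [ 2.14857079  1.80054333 -0.01527304] 0.009062240004052445
```

View pics/t5.png

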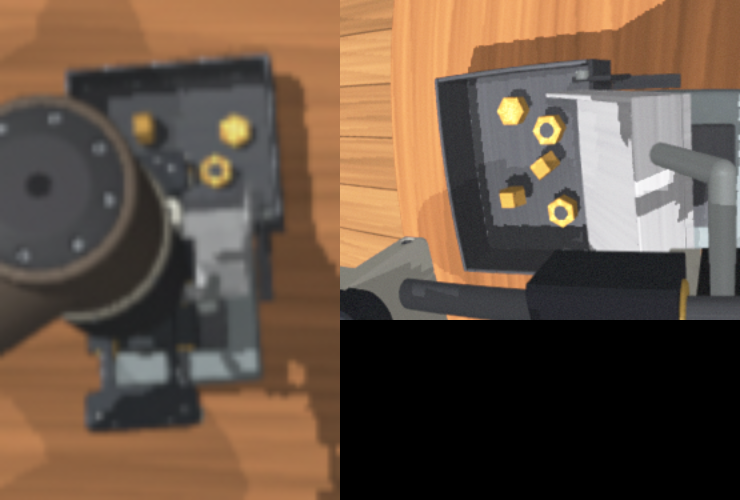

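All five nuts lie in the bin (wrist inset: 512,110; 547,128; 545,163; 513,197; 562,212) and the tray is empty. I'll lower it along the arc.

```bash
python3 - <<'E'
from kin import *
o,Rc=tool(); end=np.array([.498,.1735,.0857])
f=lambda t:arc(t)-H0+end+ (t/55)*(o['tool_pos']-(arc(55)-H0+end))
for t in list(range(55,-1,-3))+[0]: print(t,(Rc.inv().apply(f(t)-o['tool_pos'])*1000).round(1), (Rc.inv().apply(f(t)-f(28))*1000).round(1))
E
```

```text
55 [0. 0. 0.] [ -0.2 -62.1 -62.8]
52 [0.  8.3 5.4] [ -0.2 -53.9 -57.4]
49 [ 0.  16.2 11.2] [ -0.2 -45.9 -51.6]
46 [ 0.1 23.9 17.5] [ -0.2 -38.3 -45.3]
43 [ 0.1 31.2 24.2] [ -0.1 -30.9 -38.7]
40 [ 0.1 38.2 31.2] [ -0.1 -24.  -31.6]
37 [ 0.1 44.8 38.6] [ -0.1 -17.4 -24.2]
34 [ 0.2 51.  46.4] [ -0.1 -11.2 -16.5]
31 [ 0.2 56.8 54.5] [-0.  -5.4 -8.4]
28 [ 0.2 62.1 62.8] [0. 0. 0.]
25 [ 0.3 67.1 71.5] [0.  4.9 8.7]
22 [ 0.3 71.5 80.4] [ 0.1  9.4 17.6]
19 [ 0.3 75.5 89.6] [ 0.1 13.4 26.7]
16 [ 0.4 79.1 98.9] [ 0.1 16.9 36.1]
13 [  0.4  82.1 108.5] [ 0.2 20.  45.6]
10 [  0.4  84.6 118.1] [ 0.2 22.5 55.3]
7 [  0.5  86.7 128. ] [ 0.2 24.5 65.1]
4 [  0.5  88.2 137.9] [ 0.3 26.  75. ]
1 [  0.5  89.2 147.9] [ 0.3 27.  85. ]
0 [  0.6  89.4 151.2] [ 0.3 27.3 88.4]
```

{"op": "move_arm", "data": {"motion": [[[0,8.3,5.4],[0,0,0],1],[[0,16.2,11.2],[0,0,0],1],[[0,23.9,17.5],[0,0,0],1],[[0,31.2,24.2],[0,0,0],1],[[0,38.2,31.2],[0,0,0],1],[[0,44.8,38.6],[0,0,0],1],[[0,51,46.4],[0,0,0],1],[[0,56.8,54.5],[0,0,0],1],[[0,62.1,62.8],[0,0,0],1],[[0,62.1,62.8],[0,0,0],1]]}}

```text
clock: 14.12
tool_pos: [0.5241, 0.1754, 0.1721]
orientation: [-179.9, 0.1, -85.1]
force: [-1.0, 5.4, -1.1]
opening: 0.0089
gripper_force: 30.0
```

{"op": "move_arm", "data": {"motion": [[[0,4.9,8.7],[0,0,0],1],[[0,9.4,17.6],[0,0,0],1],[[0,13.4,26.7],[0,0,0],1],[[0,16.9,36.1],[0,0,0],1],[[0,20,45.6],[0,0,0],1],[[0,22.5,55.3],[0,0,0],1],[[0,24.5,65.1],[0,0,0],1],[[0,26,75],[0,0,0],1],[[0,27,83],[0,0,0],1],[[0,27.2,87],[0,0,0],1]]}}

```text
clock: 14.95
tool_pos: [0.4982, 0.173, 0.0865]
orientation: [-179.9, 0.1, -85.1]
force: [-17.9, 2.8, 42.6]
opening: 0.009
gripper_force: 30.0
```

```bash
python3 - <<'E'
from kin import *
o,Rc=tool(); print(o['force'],rel([.498,.1735,.0857],down()),o['opening'])
E
```

```text
[-17.91773118   2.79379288  42.55351818] (array([-0.5,  0.1,  0.8]), array([-0.09,  0.07,  0.04])) 0.008999984181955509
```

The tray is on its lower stop (42 N up). I'll ease off slightly, release and withdraw straight up.

{"op": "move_arm", "data": {"motion": [[[0,0.5,-1],[0,0,0],1],[[0,0.5,-1],[0,0,0],0.65],[[0,0.5,-1],[0,0,0],0.65],[[0,0.5,-1],[0,0,0],0.65],[[0,0.5,-1],[0,0,0],0.65],[[0,0.5,-1],[0,0,0],0.65],[[0,0,-30],[0,0,0],0.65],[[0,0,-70],[0,0,0],0.65],[[0,0,-110],[0,0,0],0.65],[[0,0,-110],[0,0,0],0.65]]}}

```text
clock: 15.78
tool_pos: [0.5019, 0.1747, 0.2051]
orientation: [-179.2, 0.4, -85.0]
force: [1.7, 0.6, 0.3]
opening: 0.0306
gripper_force: 0.0
```

{"op": "move_arm", "data": {"motion": [[[0,0,-30],[0,0,0],0.65],[[0,0,-30],[0,0,0],0.65],[[0,0,-30],[0,0,0],0.65],[[0,0,-30],[0,0,0],0.65]]}}

```text
clock: 16.12
tool_pos: [0.498, 0.1728, 0.2269]
orientation: [-179.8, 0.2, -85.1]
force: [0.9, 0.1, -0.7]
opening: 0.0311
gripper_force: 0.0
```

```bash
python3 - <<'E'
from kin import *
s=ctrl.snapshot('scene')['color'][160:300,170:450]; w=ctrl.snapshot('wrist')['color']
m=np.vstack([cv2.resize(s,(560,280)),cv2.resize(w[:240],(560,240))]); cv2.imwrite('pics/f.png',m)
E
```

```text
(no output)
```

View pics/f.png

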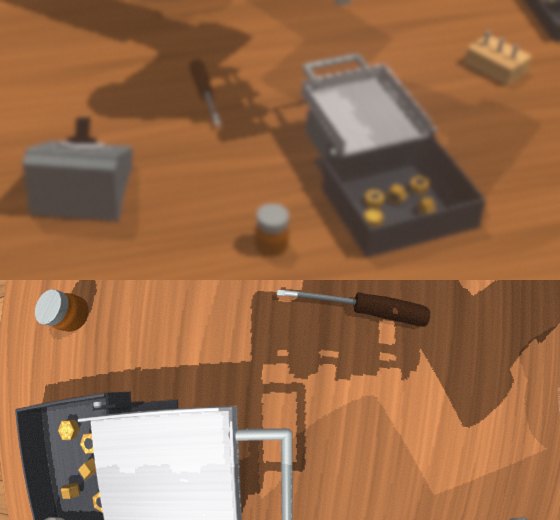

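The tray is level and empty (370,110). The five nuts are in the bin (400,200), the knob is off, nothing else has moved and the gripper is clear. I'm handing in the job.

```bash
python3 -c "
from plant import ctrl
print(ctrl.close_job())"
```

```text
the job is handed in; nothing more can be done
None
```

The job is handed in: I turned the knob to its off stop, tipped all five nuts into the bin, lowered the tray back to level under control and released it; the last pictures show the other things on the bench unmoved, and no verdict came back.

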